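# Pin the stand's foot and true its upright with a try square

### The arm

A 6-joint arm with a two-finger parallel gripper is mounted at the origin on the work surface. World frame = base frame: x ahead of the robot, y to its left, z up, the work surface at z = 0. Lengths are in mm, angles in rad, forces in N, time in s.
With the tool pointing down it reaches from about 300 to 875 mm from the base axis. Payload 4.2 kg.
Tool frame: the origin (TCP) lies at the very end of the fingers, on their centre line; the grasp point (between the pads) lies 19 mm behind it (grasp_offset is the distance from the TCP to the grasp point, in mm); z points along the fingers, y is the direction in which the jaws open and shut (so a half turn about z gives the same grasp; the last joint's range is limited). The gripper opens to 85 mm and grips with 20 to 120 N. Pads are 22 mm wide; open, the fingers measure 114 mm over their backs; the gripper's body (76 mm by 85 mm) begins 54 mm behind the grasp point. The pads swing forward as they close: fully open they stand 13 mm farther back than shut.
Start: joints at [-1.167, 0.32, 1.565, -0, 1.257, -0.02], TCP at [236.46, -524.145, 231.338] pointing down, gripper open.
Joint ranges: [-3.11, 3.11], [-0.84, 2.01], [0.21, 2.61], [-1.34, 4.49], [0.05, 2.63], [-2.56, 2.56]. Speed limits (rad/s): [2.57, 2.57, 3.14, 3.14, 3.14, 3.14].

### API

Orientations are given as a rotation vector (axis times angle).
In Python, from rig import sense, get_image, sign_off, grasp_offset gives the robot as it stands. The module is installed in compiled form; this text tells all that it offers.
- The arm moves only by the tool servo_tool, never from a script. Its argument "rows" is a list that holds one entry, the list of rows, each a list of 7 numbers: the shift along the world's x, y, z in m, then the turn, a rotation vector about the world's x, y, z in degrees, then the opening, from 0 (shut) to 1 (fully open). In form: [[[dx, dy, dz, rx, ry, rz, jaw], ...]]. A call has 1 to 8 rows; each row is the pose to reach, as a shift and turn from the pose commanded when the call began; what a row does not reach only later rows make up. A row lasts 1/10 s, in which the tool goes at most 50 mm and 8.59 degrees, less where a joint would pass 70% of its speed; a pose out of reach is approached as far as the arm can. A call with a gripper value outside its range is refused whole. The fingers move at their own pace and stop on an object; "grip_force" is the grip in N (left out, the last holds). Time passes only in rows, so rows that repeat a pose let the fingers close. It gives the time, the measured TCP pose, the force and the opening at its end, in the units of the state.
- sense(): the state, without advancing time (a new reading comes with each control period).
- get_image(name): name is "scene" or "side" or "wrist"; returns a dict with "color" (480x640x3 uint8, red, green, blue), "fovy" (degrees; the focal length in pixels is half the picture's height over the tangent of half this angle, whatever the lens; pixels are square), "cx", "cy" (the principal point, pixels), "extrinsics" (4x4, takes a point from world to camera coordinates). Camera axes: x right, y up, looking along -z (the intrinsics and any distortion apply to the point x, -y, -z); pixel columns grow to the right and rows downward; lengths in mm; the calibration is good to about 2 mm. The wrist camera is an equidistant fisheye: a pixel r from the principal point sees the ray r / f radians off the axis. A picture is of the moment at which its call begins. There is no depth.
- sign_off(): hands the job in, once; it reports no verdict.
The state is a dict: "time_s": time; "joint_positions": joint angles; "qd": joint speeds; "joint_torque": joint torques, N m; "tool_pos": TCP position; "tool_rot": TCP orientation; "force": force on the tool from outside, world axes, zero at the start; "ft_torque": the same for the moment, N m; "finger_gap": finger opening in mm.
Only numpy, scipy, OpenCV 4.12 (cv2) and the standard library are available. Lean on these libraries where they do the work, as an engineer would, in place of code of your own. Each camera call takes 0.05 s, during which the arm holds its last target. There are 200 camera calls.

### The job

The white upright scale of the spring-testing stand has been knocked out of plumb. Drop the loose retaining pin fully home through the foot and into the base plate so that the foot cannot slide, then pick up the try square, stand it on the base plate and press it into the corner between plate and upright until its stock is flat on the plate and its blade is flush along the upright, which brings the upright square to the plate. Finish while still gripping the square and pressing it firmly both down and against the upright, as if a partner were about to tighten the joint: do not let go, push the upright with nothing but the square, and leave the beaker, the bottle and the brass weight alone.

Things in the scene. Friction and masses are not known exactly. Their poses are not given: they have to be found in the camera images.
- pin_grip (a point): Loose pin: point on its axis 53 mm above the tip, z up. Steel shank 10 mm thick, 31 mm long (lowest 4 mm tapers to 7 mm), collar 18 mm wide, 4 mm high, plain grip 15 mm wide, 36 mm high; 60 g. Starts upright in a fixed wooden block 90 x 45 x 40 mm high, collar resting on it, this point 22 mm above the block. Fully home, the collar rests on the foot and this point is 22 mm above hole.
- hole (a point): Mouth of the pin hole, on the top of the stand's steel foot (32 mm above the bench); axes as corner. 11.5 mm wide, it runs in line through the foot (12 mm thick) and the base plate (20 mm). On the plate's centre line, 100 mm behind the upright's front face. Foot 44 mm wide, between guide strips 7 mm high.
- corner (a point): Point on the base plate's top (20 mm above the bench), at the middle of the upright's width, right below its front face when square. x: along the plate, from the upright to the free side where the square goes; y across; z up. Aluminium plate, fixed, level, 350 x 140 mm, from 145 mm behind to 205 mm in front of this point.
- upright (a joint): Lean in rad: 0 square to the plate, positive towards +x of corner. White bar 40 mm wide (y), 10 mm thick, from 4 to 176 mm above the plate, on a friction joint (0.06 N m, stays as put) 26 mm above the plate, 5 mm behind its face; the foot's cheeks stand 6 mm back from the face. The bottom end swings the other way, so a square pushed flush trues either lean.
- foot (a joint): Slide of the foot along the plate in m, positive to +x of corner; 0 (as at the start) has its hole in line with the plate's. Unpinned it slides under about 1.5 N; pinned it has up to 3 mm of play each way.
- square_grip (a point): Try square: point in its wooden stock, mid-thickness, 22 mm above the underside, 90 mm from the blade's outer edge. x along the stock away from the blade, z up. Stock 130 mm long, 24 mm thick (y), 30 mm high; at its -x end a steel blade 30 mm wide (x), 3 mm thick, rises to 150 mm above the underside, outer edge flush with the stock's end. Starts standing on the bench, blade up; 0.22 kg.
- beaker: Glass beaker, 80 mm in diameter, 100 mm high, standing on the bench; leave alone. Origin at the centre of its underside.
- flask: Capped round glass bottle, 84 mm in diameter, 190 mm high, standing on the bench; leave alone. Origin at the centre of its underside.
- weight: Brass weight, 40 mm in diameter, 44 mm high, standing on the bench; leave alone. Origin at the centre of its underside.
There are look-alikes about, which are no part of the job. Several things look just like the part that bears square_grip: the one meant starts nearest to the robot's base.

How it is judged:
By the outcome, as a careful person would: the job done as asked, in the order asked, and still so for the second after the job is handed in, while the arm keeps its last pose, push and grip.
It also fails if it takes over 72 s, if anything falls off the work surface, if the arm or the gripper's body presses on something with over 40 N, if the wrist force passes 120 N, or if a joint passes its speed limit or range.

## Working session

There is one attempt and no reset: what is moved stays moved. The work goes in short steps, Python scripts to look and compute and a tool call to move; the robot and the scene stay as the last step left them, time stands still between calls to the robot, and variables do not carry over. Pictures are saved under pics/ and viewed, about 8 in all and at most 12, crops included, and the job is handed in when it is done.

Besides the shell and the picture viewer there is one more tool, called after "Call:" in YAML: its name, and indented under it one key for each argument. servo_tool: Moves the arm, as the interface text tells. Its arguments: {"type":"object","properties":{"rows":{"type":"array"},"grip_force":{"type":"number"}},"required":["rows"]}

```bash
mkdir -p pics; cat > h.py <<'E'
import numpy as np, cv2
from rig import sense, get_image, sign_off, grasp_offset
def grab(n,f):
    d=get_image(n); cv2.imwrite(f'pics/{f}.png',d['color'][:,:,::-1]); np.save(f'pics/{f}.npy',{k:d[k] for k in d},allow_pickle=True); return d
def load(f): return np.load(f'pics/{f}.npy',allow_pickle=True).item()
def foc(d): return 240/np.tan(np.radians(d['fovy'])/2)
def ray(d,u,v,fish=False):
    f=foc(d); x=(u-d['cx'])/f; y=(v-d['cy'])/f
    if fish:
        r=np.hypot(x,y); s=np.sin(r)/r if r>1e-9 else 1; c=np.array([x*s,-y*s,-np.cos(r)])
    else: c=np.array([x,-y,-1.])
    E=np.array(d['extrinsics']); R=E[:3,:3]; o=-R.T@E[:3,3]; w=R.T@c
    return o,w/np.linalg.norm(w)
def onz(d,u,v,z,fish=False):
    o,w=ray(d,u,v,fish); return o+w*(z-o[2])/w[2]
def proj(d,p,fish=False):
    E=np.array(d['extrinsics']); c=E[:3,:3]@np.array(p,float)+E[:3,3]; f=foc(d)
    if fish:
        t=np.arctan2(np.hypot(c[0],c[1]),-c[2]); h=np.hypot(c[0],c[1]); return d['cx']+f*t*c[0]/h, d['cy']-f*t*c[1]/h
    return d['cx']+f*c[0]/-c[2], d['cy']-f*c[1]/-c[2]
def tri(d1,p1,d2,p2):
    o1,w1=ray(d1,*p1);o2,w2=ray(d2,*p2)
    s=np.linalg.lstsq(np.c_[w1,-w2],o2-o1,rcond=None)[0]; a=o1+w1*s[0];b=o2+w2*s[1]
    return (a+b)/2,np.linalg.norm(a-b)
E
python3 - <<'E'
from h import *
for n in('scene','side','wrist'):
    d=grab(n,n+'0'); E=d['extrinsics'];print(n,d['fovy'],d['cx'],d['cy'],[k for k in d], (-E[:3,:3].T@E[:3,3]).round(), E[2,:3].round(2))
print(sense(),grasp_offset)
E
```

```text
scene 46.067923506536886 319.2881722019308 248.7396923933203 ['color', 'fovy', 'cx', 'cy', 'extrinsics'] [1165. -452.  913.] [ 0.5  -0.41  0.76]
side 50.93695925370731 315.8886408774719 240.83807634935732 ['color', 'fovy', 'cx', 'cy', 'extrinsics'] [587. 728. 904.] [-0.05  0.64  0.76]
wrist 65.70646984690485 315.4601201260814 237.14058373925636 ['color', 'fovy', 'cx', 'cy', 'extrinsics'] [ 312. -489.  374.] [0.29 0.13 0.95]
{'time_s': 0.15, 'joint_positions': array([-1.16702354e+00,  3.20170606e-01,  1.56536355e+00, -1.15687223e-05,
        1.25739188e+00, -1.99843984e-02]), 'qd': array([-1.77973060e-03, -3.30570130e-03, -4.27989215e-03, -1.09419993e-03,
       -1.96900670e-05,  7.50027862e-04]), 'joint_torque': array([ 2.63625971e-04, -4.15840960e+01, -2.34346390e+01, -5.52205722e-05,
        6.00894404e-03,  3.68808617e-05]), 'tool_pos': array([ 236.30598974, -523.82786439,  230.67440098]), 'tool_rot': array([-3.07006023e+00, -6.60397704e-01,  4.16249903e-04]), 'force': array([-1.07644297,  0.84530073, -0.06380386]), 'ft_torque': array([-0.03547892, -0.006947  , -0.0292879 ]), 'finger_gap': 85.63336001000798} 18.700000000000003
```

View pics/scene0.png

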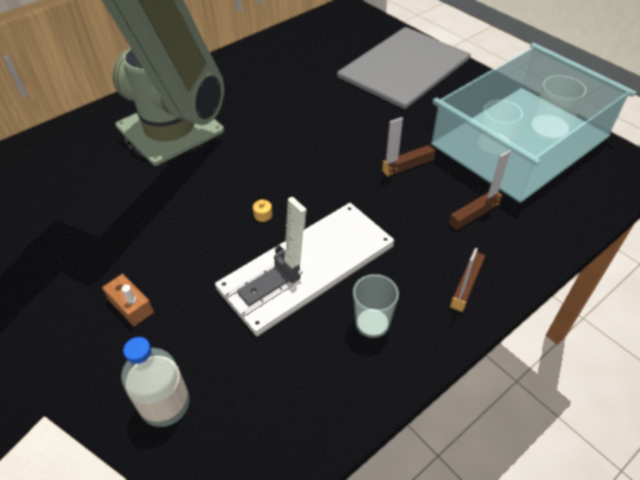

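View pics/side0.png

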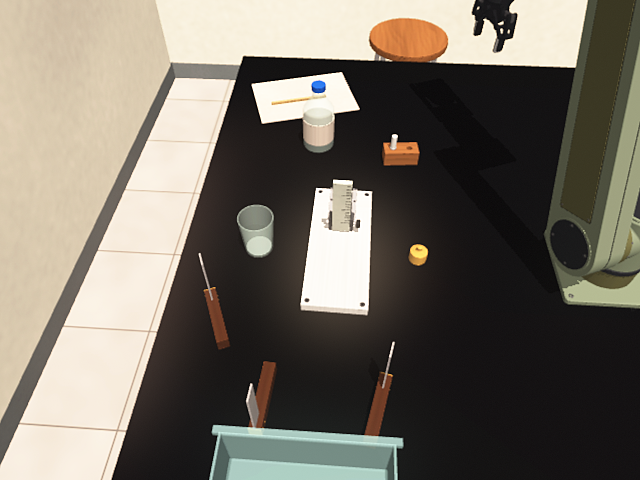

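The scene view shows the plate (centre about 305,265), the upright at (296,232), the pin block at (128,300) and three squares at (408,158), (478,208) and (468,280). The first of these, at (378,400) in the side view, is nearest the base. The bottle is by the block at (155,385).

```bash
python3 - <<'E'
from h import *
S=load('scene0');D=load('side0')
np.set_printoptions(precision=1,suppress=True)
# plate corners: white mask
for n,d,box in(('scene',S,(200,190,400,340)),('side',D,(290,175,385,320))):
    c=d['color'].astype(int);m=((c.min(2)>110)&(c.max(2)-c.min(2)<60)).astype(np.uint8)
    k=np.zeros_like(m);x0,y0,x1,y1=box;k[y0:y1,x0:x1]=m[y0:y1,x0:x1]
    if n=='scene': k[190:262,280:305]=0
    else: k[:235,328:358]=0
    cs,_=cv2.findContours(k,0,2);q=max(cs,key=cv2.contourArea);h=cv2.convexHull(q)
    r=cv2.approxPolyDP(h,5,True)[:,0]
    print(n,[(tuple(p),onz(d,*p,20)[:2].round(1)) for p in r])
    # wood masks
    hsv=cv2.cvtColor(d['color'],cv2.COLOR_RGB2HSV)
    w=((hsv[...,0]<18)&(hsv[...,1]>110)&(hsv[...,2]>45)).astype(np.uint8)
    cs,_=cv2.findContours(w,0,2)
    for q in cs:
        a=cv2.contourArea(q)
        if 100<a<3000: 
            r=cv2.minAreaRect(q); print(' wood',a,np.r_[r[0]],np.r_[r[1]],cv2.approxPolyDP(q,3,True)[:,0].tolist(),onz(d,*r[0],20)[:2])
def crop(d,x,y,w,h,s): return cv2.resize(d['color'][y:y+h,x:x+w,::-1],(w*s,h*s),interpolation=cv2.INTER_CUBIC)
A=np.hstack([crop(S,375,105,66,75,6),crop(D,355,335,60,75,6)[:450]])
B=np.hstack([crop(S,95,265,63,64,6),crop(D,372,122,63,64,6)])
A=A[:, :756]
cv2.imwrite('pics/c1.png',cv2.resize(np.vstack([A,B[:, :756]]),None,fx=.72,fy=.72) if 0 else np.vstack([cv2.resize(A,(680,405)),cv2.resize(B,(680,345))])[:600] if 0 else cv2.resize(np.vstack([A,B[:,:756]]),(540,596)))
print(A.shape,B.shape)
E
```

```text
scene [((np.int32(393), np.int32(239)), array([660.3, 155.8])), ((np.int32(258), np.int32(334)), array([ 664.3, -195.7])), ((np.int32(215), np.int32(285)), array([ 518.5, -194.6])), ((np.int32(347), np.int32(203)), array([518.6, 153.1]))]
 wood 1463.0 [127.8 298.8] [54.1 30.5] [[121, 273], [102, 289], [135, 326], [153, 310], [149, 299]] [ 436.5 -341.6]
 wood 384.5 [469.2 276.2] [15.2 51.9] [[481, 253], [476, 256], [462, 298], [457, 297], [465, 269], [452, 297], [466, 303], [484, 258]] [827.7 201.3]
 wood 1830.5 [586.  280.6] [ 20.3 136.2] [[629, 227], [580, 271], [547, 334], [556, 342], [568, 330]] [982.8 366.2]
 wood 761.0 [475.4 208.3] [16.9 59.7] [[501, 193], [489, 200], [485, 193], [453, 212], [450, 224], [458, 228], [498, 205]] [713.9 355.4]
 wood 652.0 [409.3 159.4] [16.5 53.5] [[434, 149], [426, 145], [401, 154], [397, 162], [386, 164], [387, 176], [431, 160]] [506.6 362.3]
 wood 120.5 [ 63.8 101.7] [18.6 24.6] [[72, 91], [66, 90], [64, 97], [55, 96], [57, 99], [49, 99], [50, 102], [55, 101], [64, 110], [67, 105], [68, 110], [72, 103], [64, 104], [69, 96], [72, 101], [72, 96],
[... 2476 characters left out ...]
3 65. ] [[391, 374], [387, 374], [382, 389], [384, 372], [379, 372], [364, 434], [379, 433]] [503.3 360.6]
 wood 762.5 [263.1 393.9] [15.2 67.3] [[275, 362], [263, 361], [255, 396], [259, 409], [257, 427], [263, 427]] [713.6 355.7]
 wood 686.5 [216.7 317.8] [62.1 13.6] [[212, 287], [212, 301], [207, 289], [203, 291], [220, 349], [229, 346], [218, 295]] [830.1 202. ]
 wood 748.5 [400.5 153.5] [23. 37.] [[383, 142], [384, 165], [417, 164], [417, 142], [397, 142], [395, 150], [389, 148], [390, 142]] [ 437.8 -336.7]
 wood 2721.0 [408.1  39.8] [78.1 43.5] [[370, 32], [372, 48], [396, 61], [426, 62], [439, 56], [447, 44], [440, 28], [417, 19], [387, 20]] [ 388.9 -942.5]
(450, 756, 3) (384, 756, 3)
```

View pics/c1.png

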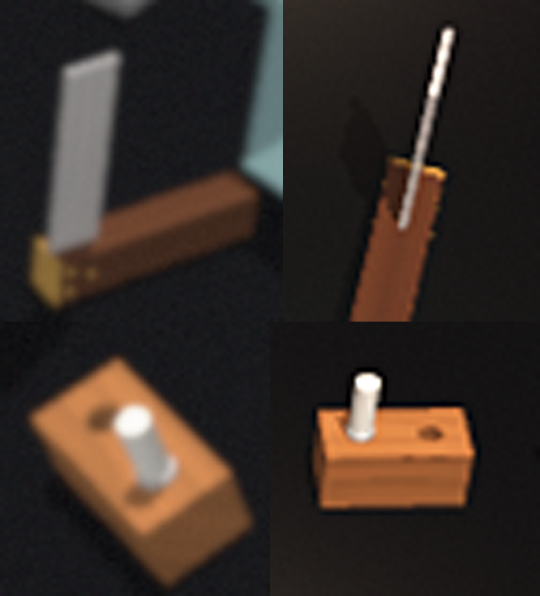

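The crops show the chosen square with its blade at the -y end, so the square's x axis runs roughly along world +y. The pin stands in the block hole nearer the +x end, and the other hole is empty.

```bash
python3 - <<'E'
from h import *
np.set_printoptions(precision=1,suppress=True)
S=load('scene0');D=load('side0');W=load('wrist0')
print('pin top',tri(S,(125.8,288),D,(394.9,135.6)),onz(S,125.8,288,80),onz(D,394.9,135.6,80))
print('blade top',tri(S,(396.7,118.3),D,(393.5,342.5)))
p=tri(S,(125.8,288),D,(394.9,135.6))[0]; print('in wrist',proj(W,p,True))
# square stock direction, side view axis
for d,n in((S,'s'),(D,'d')):
    pass
print('stock ends side top edge', onz(D,381.5,373,30),onz(D,391,374,30),'scene',onz(S,386,165,30),onz(S,426,145,30),onz(S,434,149,30))
st=sense()
from scipy.spatial.transform import Rotation as R
print(R.from_rotvec(st['tool_rot']).as_matrix())
E
```

```text
pin top (array([ 458.8, -339.9,   76.6]), np.float64(0.8529804713509679)) [ 461.2 -340.4   80. ] [ 459.7 -335.    80. ]
blade top (array([493.1, 312.6, 157.7]), np.float64(5.400848800311493))
in wrist (np.float64(225.80797799297352), np.float64(-95.55387127016147))
stock ends side top edge [498.3 304.8  30. ] [480.8 305.6  30. ] scene [492.2 298.   30. ] [503.4 421.2  30. ] [526.  424.8  30. ]
[[ 0.9  0.4 -0. ]
 [ 0.4 -0.9  0. ]
 [ 0.  -0.  -1. ]]
```

View pics/wrist0.png

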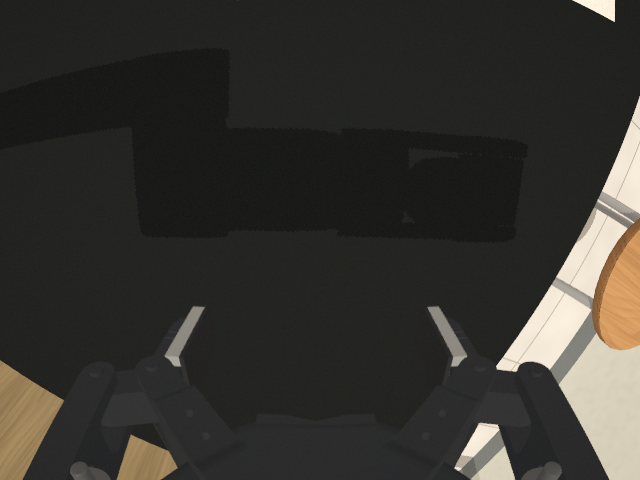

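The wrist view shows only bare bench and the open fingers. The wrist camera sits on the tool's +x side and looks back at the fingertips. Next I move above the pin with tool x along world x.

Call:
servo_tool:
  rows:
    - [[0.037,0.031,-0.013,0,0,-6,0.5],[0.075,0.062,-0.026,0,0,-12,0.5],[0.112,0.093,-0.04,0,0,-18,0.5],[0.149,0.124,-0.053,0,0,-24.2,0.5],[0.186,0.155,-0.067,0,0,-24.2,0.5],[0.223,0.185,-0.08,0,0,-24.2,0.5],[0.223,0.185,-0.08,0,0,-24.2,0.5],[0.223,0.185,-0.08,0,0,-24.2,0.5]]

```text
time_s: 0.95
tool_pos: [459.8, -338.2, 150.6]
tool_rot: [-3.141, -0.006, 0.002]
force: [0.4, -0.0, 0.7]
finger_gap: 42.7
```

```bash
python3 - <<'E'
from h import *
from scipy.spatial.transform import Rotation as R
np.set_printoptions(precision=2,suppress=True)
W=grab('wrist','w1');s=sense();print(s['tool_pos'],R.from_rotvec(s['tool_rot']).as_matrix(),s['finger_gap'],s['time_s'],s['force'])
print(proj(W,(459.5,-338.5,80),True),proj(W,s['tool_pos'],True))
hsv=cv2.cvtColor(W['color'],cv2.COLOR_RGB2HSV)
m=((hsv[...,1]<50)&(hsv[...,2]>130)).astype(np.uint8)
n,l,st,c=cv2.connectedComponentsWithStats(m)
for i in range(1,n):
    if st[i,4]>60: print(st[i],c[i])
E
```

```text
[ 459.24 -339.19  151.16] [[ 1.  0. -0.]
 [ 0. -1. -0.]
 [-0.  0. -1.]] 42.74501411640897 1.0 [0.4  0.78 0.6 ]
(np.float64(316.1115613782299), np.float64(252.90885981655322)) (np.float64(318.2201876537979), np.float64(311.8341692561589))
[    0     0   133   172 13776] [71.53 89.04]
[  535     0   105   130 10538] [592.99  58.64]
[306 226  24  41 769] [317.25 246.18]
[ 585  390   55   90 2401] [621.39 450.02]
```

View pics/w1.png

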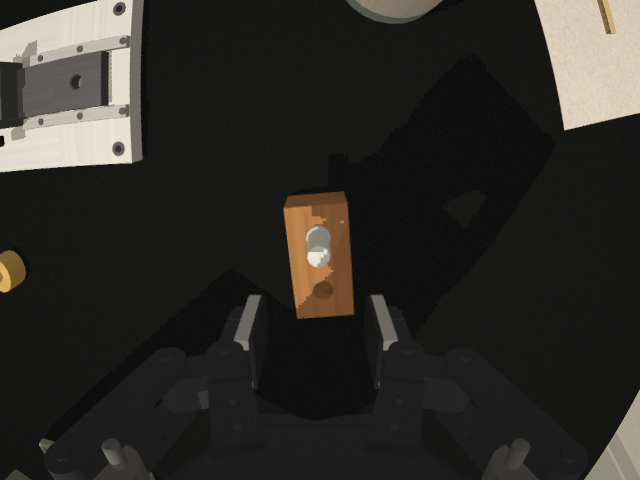

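The pin's top is at (318,257), its collar at (319,237), and the empty hole at (323,290). The foot with the real pin hole at (77,82) is visible at upper left, along with plate screws at (120,9) and (119,149).

```bash
python3 - <<'E'
from h import *
np.set_printoptions(precision=2,suppress=True)
W=load('w1')
g=cv2.cvtColor(W['color'],cv2.COLOR_RGB2GRAY)
# pin: top disc is lit brighter
m=(g[222:270,300:335]>150); ys,xs=np.nonzero(m);print('bright',xs.mean()+300,ys.mean()+222,xs.min()+300,xs.max()+300,ys.min()+222,ys.max()+222)
hsv=cv2.cvtColor(W['color'],cv2.COLOR_RGB2HSV)
m=(hsv[...,1]<70)&(hsv[...,2]>90)
for v in range(224,270,2):
    x=np.nonzero(m[v,300:340])[0]
    if len(x): print(v,x.min()+300,x.max()+300,end='; ')
print()
for p in((318.5,257),(318.5,258.5)): print('top',onz(W,*p,80,True))
print('collar', onz(W,318.5,239,44,True))
for n,p,z in(('hole',(77,82.5),32),('s1',(120,9),20),('s2',(119,149),20)): print(n,onz(W,*p,z,True))
for z,y,x in((0,0,0),): 
  r=g[70:96,62:92]; yy,xx=np.nonzero(r<r.min()+18); print('hole dark',xx.mean()+62,yy.mean()+70,len(xx))
E
```

```text
bright 316.55452436194895 252.7215777262181 306 329 226 267
226 314 322; 228 310 325; 230 309 328; 232 307 329; 234 306 329; 236 306 330; 238 306 330; 240 307 329; 242 307 328; 244 308 328; 246 307 328; 248 308 329; 250 307 329; 252 307 329; 254 307 330; 256 307 329; 258 307 329; 260 308 328; 262 309 327; 264 311 325; 266 314 321; 
top [ 456.78 -340.     80.  ]
top [ 455.77 -340.     80.  ]
collar [ 456.07 -340.35   44.  ]
hole [ 581.99 -148.75   32.  ]
s1 [ 639.65 -182.46   20.  ]
s2 [ 523.58 -179.73   20.  ]
hole dark 75.1046511627907 81.63953488372093 86
```

Call:
servo_tool:
  rows:
    - [[-0.0025,-0.001,-0.04,0,0,0,0.4],[-0.0025,-0.001,-0.08,0,0,0,0.4],[-0.0025,-0.001,-0.103,0,0,0,0.4],[-0.0025,-0.001,-0.103,0,0,0,0.4],[-0.0025,-0.001,-0.103,0,0,0,0.0],[-0.0025,-0.001,-0.103,0,0,0,0.0],[-0.0025,-0.001,-0.103,0,0,0,0.0],[-0.0025,-0.001,-0.103,0,0,0,0.0]]
  grip_force: 40

```text
time_s: 1.8
tool_pos: [457.6, -340.9, 49.8]
tool_rot: [3.14, 0.002, 0.003]
force: [-0.6, -1.3, 2.7]
finger_gap: 13.7
```

Call:
servo_tool:
  rows:
    - [[0,0,0.0,0,0,0,0.0],[0,0,0.015,0,0,0,0.0],[0,0,0.03,0,0,0,0.0],[0,0,0.05,0,0,0,0.0],[0,0,0.07,0,0,0,0.0],[0,0,0.07,0,0,0,0.0]]

```text
time_s: 2.4
tool_pos: [458.5, -341.2, 121.0]
tool_rot: [3.138, 0.003, 0.008]
force: [0.7, -0.0, -0.4]
finger_gap: 13.7
```

Call:
servo_tool:
  rows:
    - [[0.02,0.032,0.0,0,0,0,0.0],[0.045,0.07,0.0,0,0,0,0.0],[0.07,0.108,0.0,0,0,0,0.0],[0.095,0.146,0,0,0,0,0.0],[0.115,0.175,0,0,0,0,0.0],[0.125,0.191,-0.01,0,0,0,0.0],[0.125,0.191,-0.018,0,0,0,0.0],[0.125,0.191,-0.018,0,0,0,0.0]]

```text
time_s: 3.2
tool_pos: [580.3, -148.7, 98.0]
tool_rot: [-3.141, -0.004, 0.008]
force: [0.1, -0.3, -0.8]
finger_gap: 13.9
```

```bash
python3 - <<'E'
from h import *
W=grab('wrist','w2');s=sense();print(s['tool_pos'],s['tool_rot'],s['finger_gap'],s['time_s'],s['force'])
t=s['tool_pos'];print(proj(W,t-[0,0,39],True),proj(W,(582,-148.75,32),True))
cv2.imwrite('pics/w2c.png',cv2.resize(W['color'][100:370,160:480,::-1],(800,675))[:600])
E
```

```text
[ 580.61315146 -149.40088799   98.86915052] [-3.14124572e+00 -2.22870297e-03  5.20315903e-03] 13.539652490668331 3.25 [-0.01031071 -1.06250772  0.18145851]
(np.float64(317.18412340228656), np.float64(273.7684539683154)) (np.float64(315.8445152253867), np.float64(252.36459334161867))
```

View pics/w2c.png

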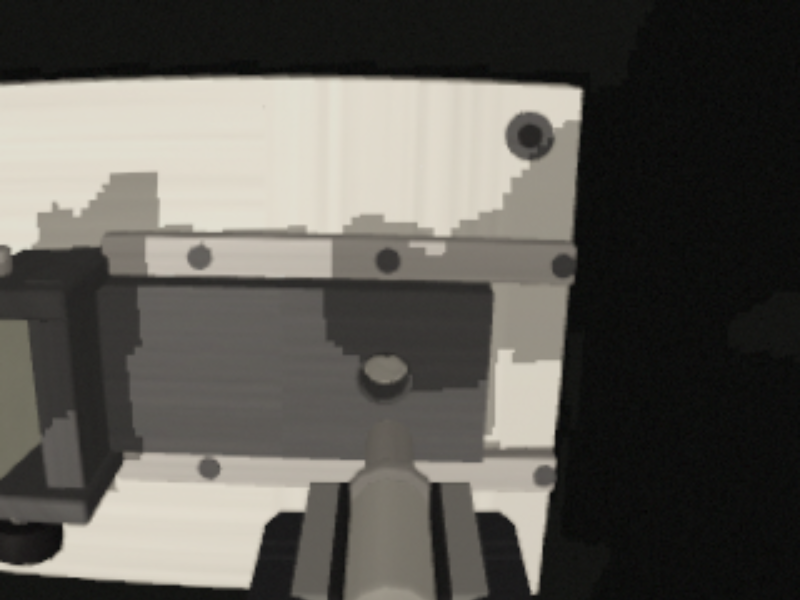

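Looking past the pin, the hole mouth is at full-image (313.6,250) and the pin tip's front edge at (316,269). The strips run nearly level, and the upright's foot is on the left.

```bash
python3 - <<'E'
from h import *
np.set_printoptions(precision=2,suppress=True)
W=load('w2')
print('hole',onz(W,313.6,250,32,True))
t=np.array([581.,-149.2,99.])
for z in(59,60): print('tip front',onz(W,316,269,z,True))
print('collar proj', proj(W,(582,-149,99-4),True))
a=lambda x,y:onz(W,160+x/2.5,100+y/2.5,20,True)
# strips screw heads (z27) & plate edge
b=lambda x,y,z:onz(W,160+x/2.5,100+y/2.5,z,True)
p,q=b(199,256,27),b(563,265,27);print('strip',p,q,np.degrees(np.arctan2(*(p-q)[:2])))
p,q=b(208,467,27),b(544,475,27);print('strip',p,q,np.degrees(np.arctan2(*(p-q)[:2])))
print('screw',b(529,135,20))
E
```

```text
hole [ 583.53 -147.39   32.  ]
tip front [ 583.03 -148.76   59.  ]
tip front [ 583.47 -148.76   60.  ]
collar proj (np.float64(316.76344662560984), np.float64(303.62777516354873))
strip [ 611.93 -102.93   27.  ] [ 609.9  -190.32   27.  ] 1.3252214988719477
strip [ 555.64 -101.54   27.  ] [ 553.63 -189.14   27.  ] 1.3141064321953841
screw [ 640.25 -181.9    20.  ]
```

Call:
servo_tool:
  rows:
    - [[0.003,0.0014,-0.01,0,0,0,0.0],[0.003,0.0014,-0.02,0,0,0,0.0],[0.003,0.0014,-0.024,0,0,0,0.0],[0.003,0.0014,-0.027,0,0,0,0.0],[0.003,0.0014,-0.029,0,0,0,0.0],[0.003,0.0014,-0.031,0,0,0,0.0],[0.003,0.0014,-0.031,0,0,0,0.0]]

```text
time_s: 3.95
tool_pos: [584.5, -147.7, 69.3]
tool_rot: [3.142, 0.002, -0.001]
force: [-1.1, 0.8, -0.1]
finger_gap: 13.9
```

```bash
python3 - <<'E'
from h import *
W=grab('wrist','w3');s=sense();print(s['tool_pos'],s['tool_rot'],s['finger_gap'],s['force'],s['ft_torque'])
cv2.imwrite('pics/w3c.png',cv2.resize(W['color'][180:330,220:420,::-1],(800,600)))
E
```

```text
[ 584.58960697 -147.75519944   69.33813724] [ 3.14148665e+00  2.41166729e-03 -1.15680467e-03] 13.814647437071107 [-0.88617324 -0.40336827 -1.0818084 ] [-0.06530216  0.27782867  0.00272588]
```

View pics/w3c.png

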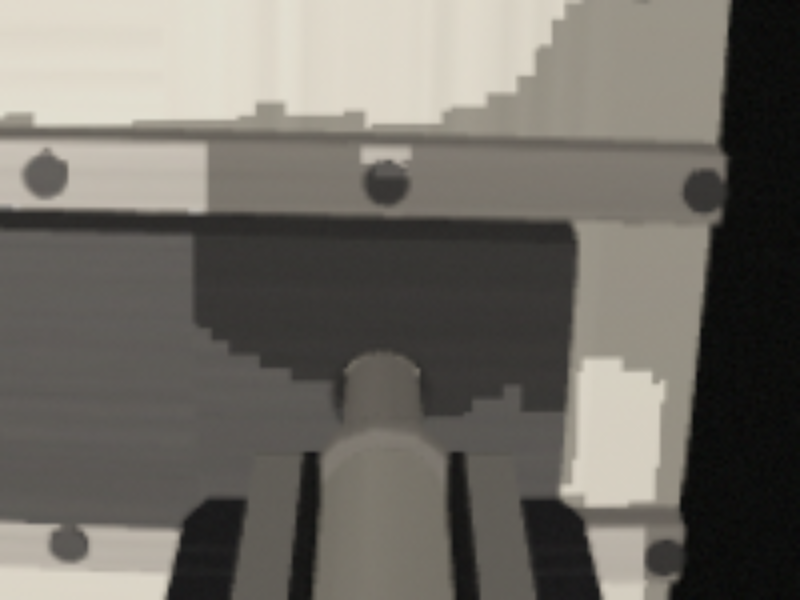

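The tip is inside the mouth, with the hole rim visible on both sides (crop x 335 to 428, pin 345 to 420). It sits slightly towards +x, so I shift it -1.2 mm and lower.

Call:
servo_tool:
  rows:
    - [[-0.0012,0.0,0,0,0,0,0.0],[-0.0012,0.0,-0.004,0,0,0,0.0],[-0.0012,0.0,-0.008,0,0,0,0.0],[-0.0012,0.0,-0.012,0,0,0,0.0],[-0.0012,0.0,-0.012,0,0,0,0.0]]

```text
time_s: 4.5
tool_pos: [583.5, -147.6, 56.5]
tool_rot: [-3.141, -0.002, 0.001]
force: [0.2, -0.1, -0.1]
finger_gap: 13.8
```

Call:
servo_tool:
  rows:
    - [[0,0,-0.005,0,0,0,0.0],[0,0,-0.01,0,0,0,0.0],[0,0,-0.013,0,0,0,0.0],[0,0,-0.015,0,0,0,0.0],[0,0,-0.0165,0,0,0,0.0],[0,0,-0.0165,0,0,0,0.0]]

```text
time_s: 5.1
tool_pos: [583.8, -147.7, 41.7]
tool_rot: [3.141, 0.002, 0.0]
force: [-1.3, 0.5, 5.5]
finger_gap: 13.6
```

Call:
servo_tool:
  rows:
    - [[0,0,-0.002,0,0,0,0.0],[0,0,-0.002,0,0,0,0.0],[0,0,0.0,0,0,0,0.3],[0,0,0.0,0,0,0,0.3],[0,0,0.0,0,0,0,0.3]]

```text
time_s: 5.6
tool_pos: [583.9, -147.8, 40.7]
tool_rot: [3.141, 0.002, 0.0]
force: [0.4, -0.0, -0.1]
finger_gap: 25.6
```

Call:
servo_tool:
  rows:
    - [[0,0,0.02,0,0,0,0.3],[0,0,0.045,0,0,0,0.3],[0,0,0.085,0,0,0,0.3],[0,0,0.11,0,0,0,0.3],[0,0,0.11,0,0,0,0.3]]

```text
time_s: 6.1
tool_pos: [586.2, -148.4, 154.7]
tool_rot: [3.139, 0.002, 0.013]
force: [-0.2, 0.2, 0.3]
finger_gap: 25.7
```

```bash
python3 - <<'E'
from h import *
W=grab('wrist','w4');s=sense();print(s['tool_pos'],s['tool_rot'],s['finger_gap'],s['force'],s['time_s'])
c=np.array([583.2,-147.4])
for z in(32,36,72): print(z,proj(W,(*c,z),True))
S=grab('scene','scene4');D=grab('side','side4')
a=cv2.resize(W['color'][120:345,140:440,::-1],(480,360)); 
b=np.hstack([cv2.resize(S['color'][190:340,210:400,::-1],(304,240)),cv2.resize(D['color'][165:315,285:395,::-1],(176,240))])
cv2.imwrite('pics/w4c.png',np.vstack([a,b]))
E
```

```text
[ 584.77261626 -148.01301081  152.2357132 ] [3.14054610e+00 2.21151987e-03 5.59351043e-03] 25.923759070718255 [ 0.18687754  0.53575319 -0.99632268] 6.15
32 (np.float64(313.71806638420946), np.float64(232.6272079744735))
36 (np.float64(313.71892996828416), np.float64(234.26129082060785))
72 (np.float64(313.7292505199972), np.float64(251.2706573495869))
```

View pics/w4c.png

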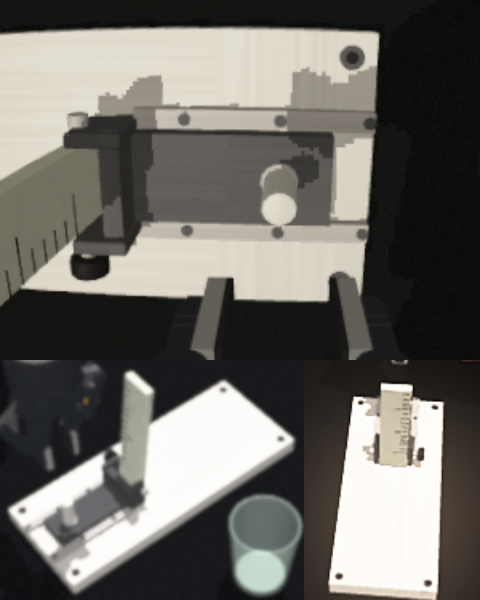

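The pin is home: its top is at full-image (314,250), where a top at z = 72 over the hole should appear at (313.7,251.3), and its collar is on the foot. The upright stands in front of it. Next I lift over the upright and go look at the square.

Call:
servo_tool:
  rows:
    - [[-0.01,0,0.04,0,0,8,0.5],[-0.03,0,0.085,0,0,16,0.5],[-0.05,0.02,0.11,0,0,24,0.5],[-0.07,0.06,0.11,0,0,32,0.5],[-0.09,0.1,0.11,0,0,40,0.5],[-0.092,0.14,0.11,0,0,48,0.5],[-0.092,0.18,0.11,0,0,56,0.5],[-0.092,0.22,0.11,0,0,64,0.5]]

```text
time_s: 7.05
tool_pos: [490.7, 73.6, 259.1]
tool_rot: [-2.657, -1.673, 0.005]
force: [0.8, -0.2, 0.1]
finger_gap: 42.7
```

Call:
servo_tool:
  rows:
    - [[0,0.045,0,0,0,6,0.6],[0,0.09,0,0,0,12,0.6],[0,0.135,0,0,0,12,0.6],[0,0.18,0,0,0,12,0.6],[0,0.225,-0.01,0,0,12,0.6],[0,0.258,-0.046,0,0,12,0.6],[0,0.258,-0.046,0,0,12,0.6],[0,0.258,-0.046,0,0,12,0.6]]

```text
time_s: 7.85
tool_pos: [490.7, 330.1, 212.1]
tool_rot: [2.473, 1.938, -0.009]
force: [-0.3, -1.0, -0.3]
finger_gap: 51.0
```

```bash
python3 - <<'E'
from h import *
from scipy.spatial.transform import Rotation as R
W=grab('wrist','w5');s=sense();print(s['tool_pos'],s['finger_gap'],s['force'],s['time_s'])
M=R.from_rotvec(s['tool_rot']).as_matrix();print(M.round(3),np.degrees(np.arctan2(M[1,0],M[0,0])))
E
```

```text
[491.51763253 329.68625306 213.69118298] 51.2050283121089 [-0.59894877  0.41188018 -0.01579563] 7.9
[[ 0.24   0.971 -0.002]
 [ 0.971 -0.24  -0.002]
 [-0.002 -0.001 -1.   ]] 76.09637807997113
```

View pics/w5.png

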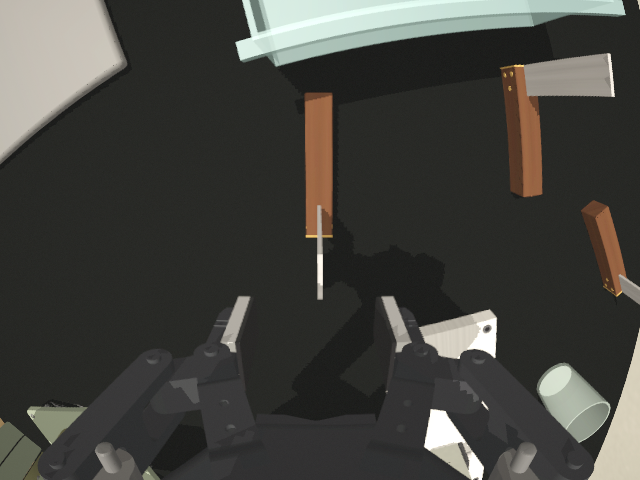

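The stock lies along the image's vertical at u 305 to 333, from its far end at v≈93 to its blade end at v≈236. The blade tip is at (320,298). It is already aligned with the tool axis.

```bash
python3 - <<'E'
from h import *
np.set_printoptions(precision=1,suppress=True)
W=load('w5')
hsv=cv2.cvtColor(W['color'],cv2.COLOR_RGB2HSV)
m=((hsv[...,0]<20)&(hsv[...,1]>90)&(hsv[...,2]>40)).astype(np.uint8); m[:, :290]=0;m[:,350:]=0;m[260:]=0
ys,xs=np.nonzero(m);print(ys.min(),ys.max())
def mid(v): x=np.nonzero(m[v])[0]; return (x.min()+x.max()+1)/2-.5,x.min(),x.max()
for v in(97,115,135,160,185,200,220,234): print(v,mid(v),onz(W,mid(v)[0],v,30,True))
a=onz(W,mid(100)[0],ys.min(),30,True);b=onz(W,mid(230)[0],ys.max()+.5,30,True)
d=a-b;L=np.linalg.norm(d);print('ends',a,b,L,np.degrees(np.arctan2(d[1],d[0])))
u=d/L;print('grip',b+90*u,a-40*u); print('bladetop',onz(W,320,298.5,150,True))
E
```

```text
92 237
97 (np.float64(318.0), np.int64(304), np.int64(332)) [515.5 424.9  30. ]
115 (np.float64(318.5), np.int64(305), np.int64(332)) [512.2 409.5  30. ]
135 (np.float64(318.5), np.int64(305), np.int64(332)) [508.  392.5  30. ]
160 (np.float64(318.5), np.int64(305), np.int64(332)) [502.8 371.1  30. ]
185 (np.float64(318.5), np.int64(305), np.int64(332)) [497.5 349.2  30. ]
200 (np.float64(318.5), np.int64(305), np.int64(332)) [494.3 335.9  30. ]
220 (np.float64(318.5), np.int64(305), np.int64(332)) [489.8 317.7  30. ]
234 (np.float64(319.0), np.int64(306), np.int64(332)) [487.1 304.4  30. ]
ends [516.6 429.2  30. ] [485.8 301.2  30. ] 131.5849726503315 76.49478533720512
grip [506.9 388.7  30. ] [507.2 390.3  30. ]
bladetop [486.7 302.5 150. ]
```

Call:
servo_tool:
  rows:
    - [[0.0075,0.03,0,0,0,0.3,0.6],[0.0152,0.059,0,0,0,0.3,0.6],[0.0152,0.059,-0.04,0,0,0.3,0.6],[0.0152,0.059,-0.085,0,0,0.3,0.6],[0.0152,0.059,-0.13,0,0,0.3,0.6],[0.0152,0.059,-0.17,0,0,0.3,0.6],[0.0152,0.059,-0.195,0,0,0.3,0.6],[0.0152,0.059,-0.209,0,0,0.3,0.6]]

```text
time_s: 8.7
tool_pos: [507.0, 387.3, 4.4]
tool_rot: [2.471, 1.94, -0.004]
force: [0.0, -0.4, 0.1]
finger_gap: 51.4
```

Call:
servo_tool:
  rows:
    - [[0,0,0,0,0,0,0.6],[0,0,0,0,0,0,0.0],[0,0,0,0,0,0,0.0],[0,0,0,0,0,0,0.0],[0,0,0,0,0,0,0.0],[0,0,0,0,0,0,0.0]]
  grip_force: 80

```text
time_s: 9.3
tool_pos: [508.4, 390.0, 8.3]
tool_rot: [2.469, 1.942, 0.007]
force: [0.2, -1.1, 7.5]
finger_gap: 22.4
```

```bash
python3 - <<'E'
from h import *
s=sense();print(s['tool_pos'],s['tool_rot'],s['finger_gap'],s['force'],s['time_s'],s['joint_positions'])
E
```

```text
[508.36674161 390.04485851   8.32911165] [2.46862249 1.94218404 0.00711276] 22.435770779910865 [ 0.23958913 -1.10298293  7.54362252] 9.3 [ 6.36701891e-01  6.19854307e-01  1.67590105e+00 -5.39232780e-04
  8.41294413e-01  8.74640467e-01]
```

Call:
servo_tool:
  rows:
    - [[0,0,0,0,0,0,0.45],[0,0,0.004,0,0,0,0.45],[0,0,0.004,0,0,0,0.45],[0,0,0.004,0,0,0,0.0],[0,0,0.004,0,0,0,0.0],[0,0,0.004,0,0,0,0.0],[0,0,0.004,0,0,0,0.0],[0,0,0.004,0,0,0,0.0]]
  grip_force: 80

```text
time_s: 10.1
tool_pos: [507.2, 389.5, 10.3]
tool_rot: [2.469, 1.942, 0.002]
force: [-0.5, -0.9, 4.7]
finger_gap: 22.1
```

```bash
python3 - <<'E'
from h import *
s=sense();print(s['tool_pos'],s['tool_rot'],s['finger_gap'],s['force'],s['time_s'])
E
```

```text
[507.2484856  389.47249408  10.34721024] [2.46902745e+00 1.94236926e+00 1.57522147e-03] 22.139257536715277 [-0.49838968 -0.89728619  4.67775998] 10.1
```

Call:
servo_tool:
  rows:
    - [[0,0,0.02,0,0,0,0.0],[0,0,0.05,0,0,0,0.0],[0.01,-0.02,0.06,0,0,3,0.0],[0.02,-0.06,0.06,0,0,6,0.0],[0.035,-0.1,0.06,0,0,9,0.0],[0.05,-0.14,0.06,0,0,12.3,0.0],[0.065,-0.18,0.06,0,0,12.3,0.0],[0.075,-0.22,0.06,0,0,12.3,0.0]]

```text
time_s: 10.9
tool_pos: [582.1, 167.5, 68.7]
tool_rot: [-2.247, -2.195, 0.002]
force: [0.1, -0.4, -2.3]
finger_gap: 22.4
```

Call:
servo_tool:
  rows:
    - [[0.005,-0.035,0,0,0,0,0.0],[0.007,-0.06,0,0,0,0,0.0],[0.007,-0.067,-0.01,0,0,0,0.0],[0.007,-0.067,-0.025,0,0,0,0.0],[0.007,-0.067,-0.032,0,0,0,0.0],[0.007,-0.067,-0.032,0,0,0,0.0]]

```text
time_s: 11.5
tool_pos: [587.4, 102.7, 35.8]
tool_rot: [-2.244, -2.194, 0.005]
force: [-0.9, 0.8, -1.6]
finger_gap: 22.1
```

```bash
python3 - <<'E'
from h import *
from scipy.spatial.transform import Rotation as R
s=sense();print(s['tool_pos'],s['finger_gap'],s['force'],s['time_s'])
M=R.from_rotvec(s['tool_rot']).as_matrix();print(M.round(3),np.degrees(np.arctan2(M[1,0],M[0,0])))
S=grab('scene','scene6');D=grab('side','side6')
print(proj(S,(585.5,-47.4,20)),proj(D,(585.5,-47.4,20)),proj(S,(585.5,-47.4,196)),proj(D,(585.5,-47.4,196)))
cv2.imwrite('pics/c6.png',np.vstack([cv2.resize(S['color'][150:340,220:440,::-1],(695,600))[:, :],]) if 0 else np.hstack([cv2.resize(S['color'][150:320,240:400,::-1],(480,510)),cv2.resize(D['color'][160:330,290:395,::-1],(315,510))]))
E
```

```text
[587.4055628  102.72638969  35.81824207] 22.102247319363386 [-0.86122404  0.75569058 -1.60910774] 11.5
[[ 0.023  1.    -0.004]
 [ 1.    -0.023 -0.   ]
 [-0.    -0.004 -1.   ]] 88.70979708401804
(np.float64(294.74576695791916), np.float64(267.17776346957095)) (np.float64(341.4643306779505), np.float64(231.73091237260647)) (np.float64(290.1144042674039), np.float64(205.85250723757255)) (np.float64(344.3632681514791), np.float64(175.56087773317532))
```

View pics/c6.png

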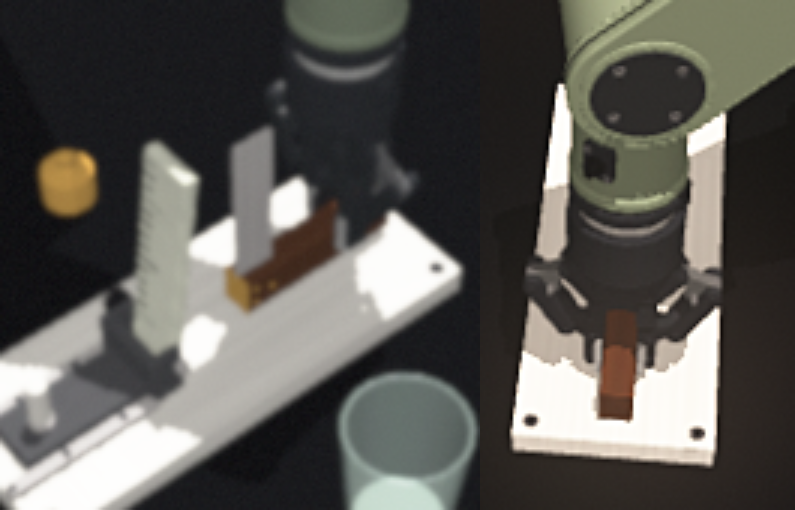

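The square is held level just above the plate with its blade facing the upright, about 60 mm away. The upright leans slightly towards it, and the pin is still seated. Now I lower the square.

Call:
servo_tool:
  rows:
    - [[0,0,-0.004,0,0,0,0.0],[0,0,-0.007,0,0,0,0.0],[0,0,-0.009,0,0,0,0.0],[0,0,-0.01,0,0,0,0.0],[0,0,-0.01,0,0,0,0.0]]

```text
time_s: 12.1
tool_pos: [589.2, 102.6, 30.3]
tool_rot: [2.246, 2.195, 0.002]
force: [-4.8, 1.4, 12.8]
finger_gap: 22.5
```

```bash
python3 - <<'E'
from h import *
s=sense();print(s['tool_pos'],s['tool_rot'],s['finger_gap'],s['force'],s['ft_torque'])
E
```

```text
[589.16544988 102.6093258   30.26730646] [2.24622637e+00 2.19547096e+00 2.05469517e-03] 22.510460683776557 [-4.76529591  1.3911202  12.76885463] [0.065469   0.73344998 0.01750067]
```

Call:
servo_tool:
  rows:
    - [[-0.0002,-0.01,0.0015,0,0,0,0.0],[-0.0005,-0.02,0.0015,0,0,0,0.0],[-0.0007,-0.03,0.0015,0,0,0,0.0],[-0.0009,-0.037,0.0015,0,0,0,0.0],[-0.001,-0.042,0.0015,0,0,0,0.0],[-0.0011,-0.047,0.0015,0,0,0,0.0],[-0.0012,-0.051,0.0015,0,0,0,0.0],[-0.0012,-0.051,0.0015,0,0,0,0.0]]

```text
time_s: 12.9
tool_pos: [588.8, 50.4, 30.3]
tool_rot: [2.247, 2.193, 0.003]
force: [-0.8, 0.4, 6.3]
finger_gap: 22.5
```

```bash
python3 - <<'E'
from h import *
s=sense();print(s['tool_pos'],s['tool_rot'],s['finger_gap'],s['force'],s['ft_torque'])
E
```

```text
[588.82260268  50.36622967  30.30773153] [2.24706203 2.19321631 0.0033489 ] 22.53276891245957 [-0.80097443  0.43629936  6.31131897] [ 0.1925885   0.02395496 -0.01126924]
```

Call:
servo_tool:
  rows:
    - [[0,-0.003,0,0,0,0,0.0],[-0.0001,-0.006,0,0,0,0,0.0],[-0.0002,-0.009,0,0,0,0,0.0],[-0.0002,-0.011,0,0,0,0,0.0],[-0.0002,-0.011,0,0,0,0,0.0]]

```text
time_s: 13.4
tool_pos: [588.6, 40.0, 30.3]
tool_rot: [2.248, 2.193, 0.004]
force: [-0.2, 4.3, 4.8]
finger_gap: 22.3
```

Call:
servo_tool:
  rows:
    - [[0,-0.001,0,0,0,0,0.0],[0,-0.002,0,0,0,0,0.0],[0,-0.002,0,0,0,0,0.0]]

```text
time_s: 13.7
tool_pos: [588.7, 39.5, 30.3]
tool_rot: [-2.249, -2.193, -0.007]
force: [0.4, 8.7, 5.8]
finger_gap: 22.3
```

Call:
servo_tool:
  rows:
    - [[0,-0.001,0,0,0,0,0.0],[0,-0.002,0,0,0,0,0.0],[0,-0.002,0,0,0,0,0.0]]

```text
time_s: 14.0
tool_pos: [588.7, 39.1, 30.3]
tool_rot: [-2.249, -2.191, -0.01]
force: [0.9, 14.4, 6.0]
finger_gap: 22.7
```

Call:
servo_tool:
  rows:
    - [[0,0,-0.001,0,0,0,0.0],[0,0,-0.002,0,0,0,0.0],[0,0,-0.0025,0,0,0,0.0],[0,0,-0.0025,0,0,0,0.0],[0,0,-0.0025,0,0,0,0.0]]

```text
time_s: 14.5
tool_pos: [588.8, 39.1, 30.3]
tool_rot: [-2.249, -2.192, -0.011]
force: [-3.2, 14.8, 20.5]
finger_gap: 22.4
```

```bash
python3 - <<'E'
from h import *
from scipy.spatial.transform import Rotation as R
s=sense();print(s['tool_pos'],s['finger_gap'],s['force'],s['ft_torque'],s['time_s'])
M=R.from_rotvec(s['tool_rot']).as_matrix();print(M.round(4),np.degrees(np.arctan2(M[1,0],M[0,0])))
S=grab('scene','scene7');D=grab('side','side7');W=grab('wrist','w7')
cv2.imwrite('pics/c7.png',np.vstack([cv2.resize(S['color'][190:290,240:350,::-1],(660,600),interpolation=cv2.INTER_CUBIC)]))
E
```

```text
[588.79700395  39.10401476  30.25543616] 22.41555178086209 [-3.1791137  14.83455309 20.5041278 ] [ 2.06089879  0.86679438 -0.04985189] 14.5
[[ 0.0258  0.9997  0.0039]
 [ 0.9997 -0.0258  0.0056]
 [ 0.0057  0.0038 -1.    ]] 88.52033177187108
```

View pics/c7.png

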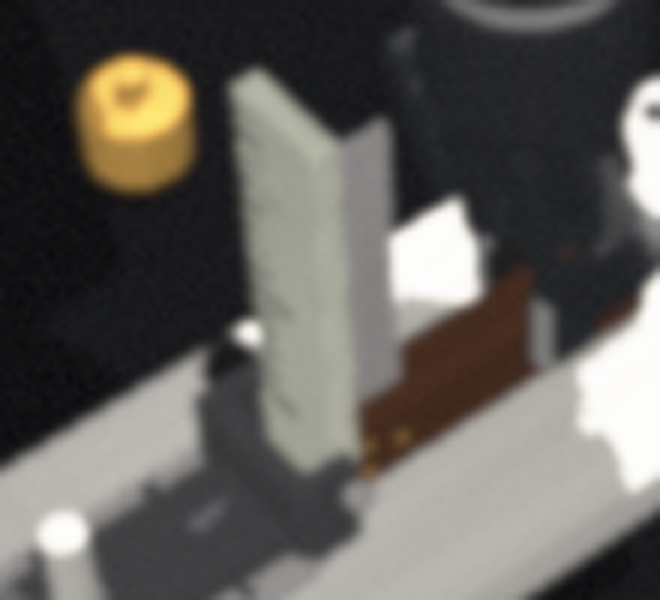

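The crop shows the blade edge lying along the white bar with no visible gap, and the brass end in the corner. The tool has pitched 0.33° under load, so I level it.

Call:
servo_tool:
  rows:
    - [[0,0,0,-0.2,0.1,0,0.0],[0,0,0,-0.33,0.2,0,0.0],[0,0,0,-0.33,0.2,0,0.0],[0,0,0,-0.33,0.2,0,0.0]]

```text
time_s: 15.05
tool_pos: [588.8, 39.0, 30.2]
tool_rot: [2.25, 2.192, 0.0]
force: [-3.7, 12.6, 21.0]
finger_gap: 22.4
```

```bash
cat > t.py <<'E'
from h import *
from scipy.spatial.transform import Rotation as R
s=sense();print(s['tool_pos'],s['finger_gap'],s['force'],s['ft_torque'],s['time_s'])
M=R.from_rotvec(s['tool_rot']).as_matrix();print(M[2].round(4),np.degrees(np.arctan2(M[1,0],M[0,0])))
E
python3 t.py
```

```text
[588.79242661  39.04093689  30.24709861] 22.382892719018745 [-3.70445982 12.60316517 21.03884439] [ 2.24096687  0.79281295 -0.0231702 ] 15.05
[-1.e-04  5.e-04 -1.e+00] 88.51149457784874
```

```bash
python3 - <<'E'
from h import *
np.set_printoptions(precision=2,suppress=True)
S=grab('scene','scene8');c=S['color'].astype(int)
y0=-51.
def at(x,yy,v):  # u at row v of vertical line
    a=np.array(proj(S,(x,yy,20)));b=np.array(proj(S,(x,yy,220)));t=(v-a[1])/(b[1]-a[1]);return a[0]+t*(b[0]-a[0])
g=cv2.cvtColor(S['color'],cv2.COLOR_RGB2LAB).astype(float)
for v in range(212,256,4):
    row=g[v-1:v+2,285:312].mean(0); b=row[:,2]; L=row[:,0]
    db=-np.diff(b); dL=-np.diff(L)
    def edge(dd,lo,hi):
        k=np.arange(lo,hi)-285; w=np.clip(dd[k],0,None)**2; return (w*(k+285.5)).sum()/w.sum()
    e1=edge(db,291,303)
    print(v,'upright edge %.1f pred %.1f'%(e1,at(605.4,y0-.5,v)),'blade back edge %.1f pred %.1f'%(edge(dL,301,311),at(586.2+1.5,y0+30,v)))
E
python3 t.py
```

```text
212 upright edge 295.3 pred 295.2 blade back edge 304.8 pred 303.1
216 upright edge 296.0 pred 295.4 blade back edge 304.9 pred 303.3
220 upright edge 296.4 pred 295.7 blade back edge 305.0 pred 303.5
224 upright edge 296.6 pred 296.0 blade back edge 305.2 pred 303.7
228 upright edge 296.7 pred 296.2 blade back edge 301.5 pred 303.9
232 upright edge 297.3 pred 296.5 blade back edge nan pred 304.1
236 upright edge 297.7 pred 296.8 blade back edge nan pred 304.3
240 upright edge 297.9 pred 297.0 blade back edge 307.3 pred 304.5
244 upright edge 297.6 pred 297.3 blade back edge 309.7 pred 304.7
248 upright edge 298.3 pred 297.6 blade back edge 306.8 pred 304.9
252 upright edge 298.5 pred 297.8 blade back edge 306.3 pred 305.1
[588.7709358   39.08341068  30.23384044] 22.406836963386034 [-5.60945105 13.16530283 20.77607667] [ 2.19949411  0.72266461 -0.03405148] 15.1
[-1.e-04  5.e-04 -1.e+00] 88.51320755781965<stdin>:12: RuntimeWarning: invalid value encountered in scalar divide
```

Call:
servo_tool:
  rows:
    - [[0,-0.001,0,-0.08,0,0.1,0.0],[0,-0.0015,0,-0.1,0,0.1,0.0],[0,-0.0015,0,-0.1,0,0.1,0.0],[0,-0.0015,0,-0.1,0,0.1,0.0],[0,-0.0015,0,-0.1,0,0.1,0.0],[0,-0.0015,0,-0.1,0,0.1,0.0],[0,-0.0015,0,-0.1,0,0.1,0.0],[0,-0.0015,0,-0.1,0,0.1,0.0]]

```text
time_s: 15.9
tool_pos: [588.8, 39.0, 30.2]
tool_rot: [2.249, 2.193, 0.001]
force: [-4.2, 18.8, 20.4]
finger_gap: 22.4
```

```bash
python3 t.py; python3 - <<'E'
from h import *
D=grab('side','side9');S=grab('scene','scene9')
cv2.imwrite('pics/c9.png',np.hstack([cv2.resize(S['color'][185:305,230:350,::-1],(480,480),interpolation=cv2.INTER_CUBIC),cv2.resize(D['color'][150:330,290:395,::-1],(280,480))]))
E
python3 t.py
```

```text
[588.77649034  39.01782702  30.2341423 ] 22.370891058739737 [-4.17722949 18.77335617 20.41240654] [ 3.02688274  0.86004552 -0.161612  ] 15.9
[ 5.e-04  6.e-04 -1.e+00] 88.54317252093385
[588.79903773  39.02940895  30.24499208] 21.938657489466067 [-4.31960972 18.54103219 20.50465258] [ 2.98693343  0.82735821 -0.13856   ] 16.0
[ 6.e-04  6.e-04 -1.e+00] 88.5436982856406
```

View pics/c9.png

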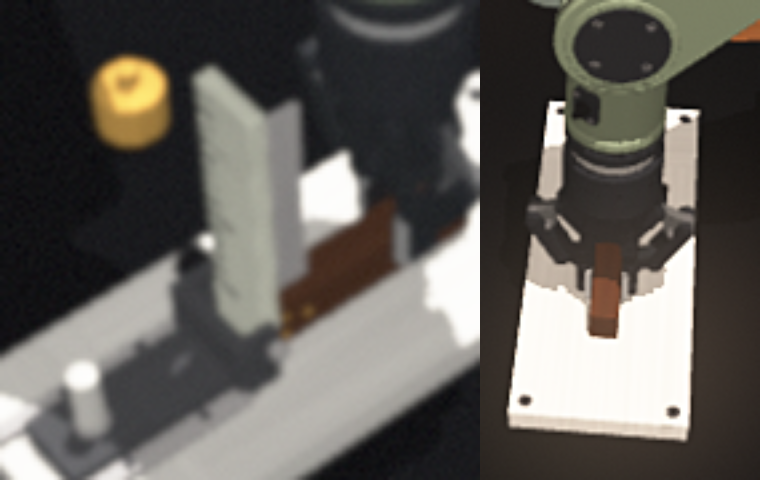

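The blade lies along the bar, the stock is flat on the plate, and the pin is seated in the foot. The load is steady, so I hand in.

```bash
python3 -c "
from rig import sign_off; print(sign_off())"
```

```text
the job is handed in; nothing more can be done
None
```

I dropped the pin home through the foot into the base plate. Then I gripped the square nearest the base, stood it on the plate and pressed it into the corner against the upright. I handed in at about 16 s, still gripping and pressing.

- **Pin:** its top appeared in the wrist view within about 1 px of where a fully home pin should be. Under the square's push the foot stopped about 3 mm short of its nominal position, which matches the stated play.
- **Square:** at hand-in it pressed about 20 N down and 18.5 N against the upright, steady between readings. The tool was level to 0.03°. It had pitched 0.33° under load, and I corrected that before finishing.
- **Upright:** in the scene camera its edge matches a vertical line to about 0.3°, which is as fine as that view resolves. No gap to the blade was visible.
- **Failed check:** my image measurement of the blade's back edge was unreliable. The rows disagreed by several pixels and some gave no value, so flushness rests on the contact force, the level tool and the pictures.
- **Other things:** the moves kept clear of the beaker, bottle and brass weight, but I made no separate check that they had not moved.

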